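# Seat the plywood cover on the hidden pin of the jig case and hold it pressed

### The arm

A 6-joint arm with a two-finger parallel gripper is mounted at the origin on the work surface. World frame = base frame: x ahead of the robot, y to its left, z up, the work surface at z = 0. Lengths are in m, angles in rad, forces in N, time in s.
With the tool pointing down it reaches from about 0.425 to 1.125 m from the base axis. Payload 14.9 kg.
Tool frame: the origin (TCP) lies on the centre line of the jaws, within the pads' length; the fingertips stand 22 mm ahead of it and the grasp point (between the pads) lies 3 mm ahead of it; z points along the fingers, y is the line along which they close (so a half turn about z gives the same grasp; the last joint's range is limited). The gripper opens to 91 mm and grips with 3 to 60 N. Pads are 32 mm wide; open, the fingers measure 118 mm over their backs; the gripper's body (76 mm by 178 mm) begins 60 mm behind the grasp point.
Start: joints at [1.149, 0.379, 1.734, -0, 1.028, -0.033], TCP at [0.265, 0.648, 0.236] pointing down, gripper open.
Joint ranges: [-2.77, 2.77], [-0.74, 2.19], [0, 2.66], [-1.06, 4.2], [0.31, 2.87], [-3.08, 3.08]. Speed limits (rad/s): [1.89, 1.89, 2.39, 3.14, 3.14, 3.14].

### API

Orientations are given as a rotation vector (axis times angle).
In Python, from bench import env, eyes, order gives the robot as it stands.
- The arm moves only by the shell command python3 -m pendant 'ROWS'. ROWS is JSON, a list of rows, each an object with "grip": the closure, from 0 (fully open) to 1 (shut); "xyz": the shift along the tool's x, y, z in mm, a list of three; "spin": the turn about the tool's z in rad. A call has exactly 5 rows; each row shifts and turns the commanded pose from where the row before left it, along the tool's axes as they then stand; what a row does not reach is not made up. A row lasts 1/8 s, in which the tool goes at most 62.5 mm and 10.7 degrees, less where a joint would pass 70% of its speed; a pose out of reach is approached as far as the arm can. A call is refused whole if a number of a shift passes 62.5 or a number of a turn 0.188, either way. A call with a gripper value outside its range is refused whole. The fingers move at their own pace and stop on an object; the grip force is fixed at half the most. Time passes only in rows, so rows that do not move let the fingers close, or fill a call up. It gives the time, the measured TCP pose, the force, the opening and the grip force at its end, in the units of the state.
- env.get_obs(): the state, without advancing time (a new reading comes with each control period).
- eyes.camera(name): name is "scene" or "top" or "wrist"; returns a dict with "image" (420x560x3 uint8, blue, green, red), "z_map" (420x560 float32, m along the optical axis (not along the pixel's ray), 0 where there is no reading), "fx", "fy", "cx", "cy" (pixels), "D" ([k1, k2, p1, p2, k3] as OpenCV has them; the pictures are not rectified), "R" (3x3) and "t" (3): a world point X has camera coordinates R X + t. Camera axes: x right, y down, z forward; pixel columns grow to the right and rows downward; lengths in m; the calibration is good to about 2 mm. A picture is of the moment at which its call begins.
- order.close_job(): hands the job in; it is judged then, once.
The state is a dict: "clock": time; "qpos": joint angles; "joint_vel": joint speeds; "joint_torque": joint torques, N m; "tool_pos": TCP position; "orientation": TCP orientation; "contact_force": force on the tool from outside, world axes, zero at the start; "wrist_torque": the same for the moment, N m; "opening": finger opening in m; "grip_force": force on a finger pad.
Only numpy, scipy, OpenCV 4.12 (cv2) and the standard library are available. Lean on these libraries where they do the work, as an engineer would, in place of code of your own. Each camera call takes 0.05 s, during which the arm holds its last target. There are 200 camera calls.

### The job

Swing the steel latch of the grey jig case clear and lay its lid right open, then take the plywood cover with the upright fin, square it with the case and fit it over the locating pin inside: it hides the pin, so slide it about until it drops on. Press it down until the sprung bed under it is fully home, and finish while still holding it pressed down there with the gripper, without letting go. Leave everything else on the bench where it is.

Things in the scene. Friction and masses are not known exactly. Their poses are not given: they have to be found in the camera images.
- case: Shallow grey plastic jig case fixed to the bench, 130 x 200 mm in plan, walls 40 mm high and 6 mm thick, floor 6 mm. Origin: centre of its underside, at bench height. x points from its front (latch and tongue side) to its hinge side, y along the hinge, z up.
- pin_top (a point): Centre of the top of the steel locating pin, upright in the middle of the case: 12 mm in diameter, edge slightly rounded, top 27 mm above the case's underside, so 9 mm proud of the bed when that is up, 15 mm when it is down. Axes as the case's. Under the lid until that is opened.
- bed (a joint): Travel (m) of the rubber-faced sprung bed plate round the pin (90 mm along case x, 130 mm along y): 0 = up, top 18 mm above the case's underside; 0.006 = fully down on its stop, top at 12 mm. Moves straight down; 4 N starts it, 10 N brings it to the stop; springs back when let go. The cover's weight alone does not move it.
- latch (a joint): Angle (rad) of the steel latch lever, a flat level arm turning about an upright pivot on the block at the case's front. At 0 it points along case +x and lies over the lid, blocking it; it swings clockwise seen from above, towards case -y, to a stop at 1.7. Past about 1.2 it is clear. Starts between 0 and 0.25, stays where left; about 0.5 N at the stub moves it.
- latch_stub (a point): On the axis of the round upright steel stub at the end of the latch arm, by which it is swung: 12 mm in diameter, 36 mm tall, standing on the arm. The point is 20 mm above the arm's top face, 16 mm below the stub's top, 78 mm above the bench. The pivot axis is 57 mm away, at case x = -88 mm, y = -55 mm. x axis: from pivot to stub.
- lid (a joint): Opening angle (rad) of the lid, a 130 x 200 x 8 mm plate on top of the case, 0.15 kg: 0 = shut, 2.9 = laid right open on its stop, out beyond the hinge side. Let go below about 1.5 it falls shut, beyond about 1.65 it falls open by itself, softly. The latch blocks it while over it.
- lid_hinge (a point): Point on the lid's hinge axis at mid-length, 40 mm above the bench (5 mm below the middle of the shut lid's thickness), at case x = +65 mm. The axis runs along the case's y; opening turns the lid's front edge up and over towards case +x.
- lid_tongue (a point): Grip point on the flat tongue by which the lid is opened: 30 mm wide (case y), 8 mm thick, sticking out 46 mm from the case's front at case y = +45 mm. The point is in mid-thickness, 30 mm out from the front, 160 mm from the hinge, 45 mm above the bench when shut. Can be pinched across its width from above. Moves with the lid; axes as the case's when shut.
- cover_center (a point): Half-way up the cover, 27 mm above its underside. The cover: plywood block 60 x 90 x 22 mm (x, y, z), on top an upright fin 14 mm thick (x), 60 mm long (y), 32 mm tall, for gripping; 54 mm overall; 0.16 to 0.26 kg. Stands fin up on the bench on the case's -y side. z up, y along the fin; it goes in with y along case y, either way round.
- cover_hole (a point): Mouth of the blind round hole in the middle of the cover's underside, 27 mm below cover_center: 14 mm across, 1 mm chamfer, 18 mm deep; fits over the pin. Its height above the case's underside is 27 mm when the cover merely rests on the pin's top, 18 mm once dropped on (bed up), 12 mm with the bed fully down. Axes as cover_center.
- link_a: Bystander on the bench, to be left alone: a flat D-ended plywood link, 77 x 44 x 9 mm, with a bearing let in.
- link_b: Bystander on the bench, to be left alone: another such flat link.
- blank: Bystander on the bench, to be left alone: a plywood block 60 x 90 x 22 mm like the cover but with no fin and no hole.
- hammer: Bystander on the bench, to be left alone: a hammer.
- screwdriver: Bystander on the bench, to be left alone: a screwdriver.
- jar: Bystander on the bench, to be left alone: a lidded glass jar, 72 mm across, 90 mm tall.
- bearing: Bystander on the bench, to be left alone: a loose ball bearing, 26 mm across, 8 mm tall.
There are look-alikes about, which are no part of the job. What is shaped like the part that bears cover_center but blue or pink is not meant.

How it is judged:
By the outcome, as a careful person would: the job done as asked, in the order asked, and still so for the second after the job is handed in, while the arm keeps its last pose, push and grip.
It also fails if it takes over 59 s, if anything falls off the work surface, if the arm or the gripper's body presses on something with over 40 N, if the wrist force passes 120 N, or if a joint passes its speed limit or range.

## Working session

There is one attempt and no reset: what is moved stays moved. The work goes in short steps, Python scripts to look and compute and a shell command to move; the robot and the scene stay as the last step left them, time stands still between calls to the robot, and variables do not carry over. Pictures are saved under pics/ and viewed, at most 10 in all, crops included, and the job is handed in when it is done.

```bash
ls; mkdir -p pics
cat > h.py <<'E'
import numpy as np, cv2
from bench import env, eyes, order
def cam(n):
    c=eyes.camera(n); c['K']=np.array([[c['fx'],0,c['cx']],[0,c['fy'],c['cy']],[0,0,1.]]); c['D']=np.array(c['D'],float); c['R']=np.array(c['R']);c['t']=np.array(c['t']); return c
def ray(c,uv,z):
    p=cv2.undistortPoints(np.array(uv,float).reshape(-1,1,2),c['K'],c['D']).reshape(-1,2)
    d=np.c_[p,np.ones(len(p))]@c['R']; o=-c['R'].T@c['t']
    return o+d*((z-o[2])/d[:,2])[:,None]
def cloud(c):
    h,w=c['z_map'].shape; v,u=np.mgrid[:h,:w]
    p=cv2.undistortPoints(np.stack([u,v],-1).reshape(-1,1,2).astype(float),c['K'],c['D']).reshape(-1,2)
    z=c['z_map'].reshape(-1,1); P=(np.c_[p,np.ones(len(p))]*z-c['t'])@c['R']
    P[z[:,0]<=0]=np.nan
    return P.reshape(h,w,3)
E
python3 - <<'E'
from h import *
import pickle
s,t=cam('scene'),cam('top')
pickle.dump((s,t),open('c0.pkl','wb'))
for n,c in (('scene',s),('top',t)):
    cv2.imwrite(f'pics/{n}0.png',cv2.resize(c['image'],(784,588)))
    print(n,-c['R'].T@c['t'])
print(env.get_obs())
E
```

```text
pics
scene [ 1.30437421 -0.14476983  1.03147476]
top [ 0.35437933 -0.03783308  1.04604193]
{'clock': 0.1, 'qpos': array([ 1.14868779e+00,  3.79344826e-01,  1.73472765e+00, -9.15125925e-06,
        1.02849032e+00, -3.33083799e-02]), 'joint_vel': array([ 0.00096481, -0.0006659 , -0.00084143, -0.00106766,  0.00167157,
       -0.0021968 ]), 'joint_torque': array([ 2.24223891e-05, -7.65041327e+01, -4.35298741e+01,  6.51655393e-02,
        3.99042678e-02, -1.88397343e-05]), 'tool_pos': array([0.26523016, 0.64744457, 0.23535912]), 'orientation': array([-6.06838236e-01, -3.08221049e+00,  1.48723737e-03]), 'contact_force': array([0.82660274, 0.3248248 , 0.37210564]), 'wrist_torque': array([ 0.00997077, -0.02879521, -0.01957405]), 'grip_force': 0.0, 'opening': 0.09095290199557127}
```

View pics/top0.png

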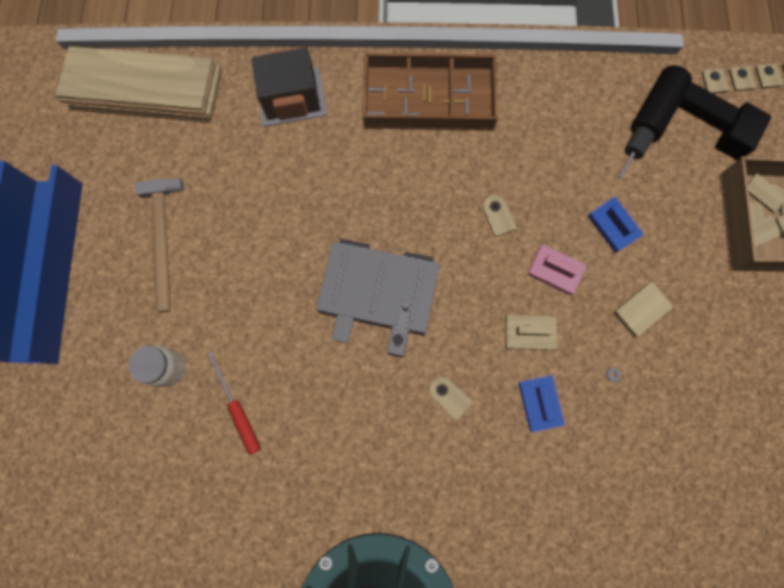

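View pics/scene0.png

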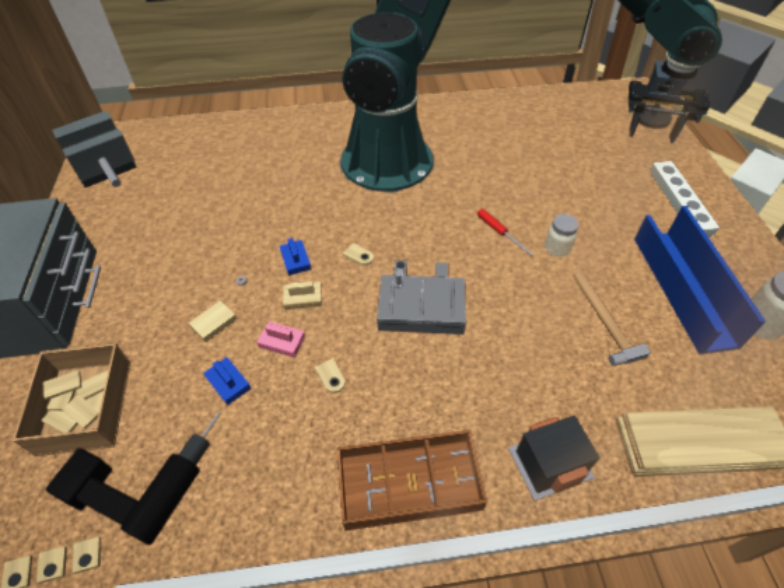

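Top view (784 px wide): the case lid is centred near (378,287), its tongue is at (343,328), the latch pivot at (398,340) with the stub at (405,308), and the plywood cover at (532,332). The scene view agrees. Next I'll measure.

Run:
```python
from h import *
import pickle
s,t=pickle.load(open('c0.pkl','rb'))
for n,c in (('top',t),('scene',s)):
    P=cloud(c).reshape(-1,3); I=c['image'].reshape(-1,3).astype(int)
    P=np.nan_to_num(P,nan=9)
    x,y,z=P.T
    sat=I.max(1)-I.min(1)
    roi=(x>.3)&(x<.75)&(y>-.2)&(y<.2)
    print(n,'bench z',np.median(z[roi&(z<.02)]))
    lid=roi&(abs(z-.049)<.005)&(sat<30)
    Q=P[lid]
    r=cv2.minAreaRect(Q[:,:2].astype(np.float32)*1000); print('grey45-54',lid.sum(),r,np.median(Q[:,2]))
    # lid only: remove tongue via opening mask
    m=lid.reshape(420,560).astype(np.uint8); m=cv2.morphologyEx(cv2.morphologyEx(m,cv2.MORPH_CLOSE,np.ones((7,7))),cv2.MORPH_OPEN,np.ones((25,25)))
    cs=max(cv2.findContours(m,0,1)[0],key=cv2.contourArea).reshape(-1,2)
    w=ray(c,cs,.049); r=cv2.minAreaRect(w[:,:2].astype(np.float32)*1000); print('lid',r); print(cv2.boxPoints(r).round(1).tolist())
    st=roi&(z>.068)&(z<.12)&(sat<40); print('stub',st.sum(),np.median(P[st],0),P[st].min(0),P[st].max(0))
    arm=roi&(z>.054)&(z<.064)&(sat<40); print('arm',arm.sum(),cv2.minAreaRect(P[arm][:,:2].astype(np.float32)*1000))
    b=(x>.3)&(x<.6)&(y>-.4)&(y<-.12)
    B=I[:,0];Rr=I[:,2]
    cov=b&(z>.016)&(z<.028)&(Rr-B>15)
    m=cov.reshape(420,560).astype(np.uint8)
    for k in cv2.findContours(cv2.morphologyEx(m,cv2.MORPH_OPEN,np.ones((3,3))),0,1)[0]:
        if cv2.contourArea(k)<100: continue
        w=ray(c,k.reshape(-1,2),.022); print('cov',cv2.minAreaRect(w[:,:2].astype(np.float32)*1000))
    f=b&(z>.045)&(z<.06)
    m=f.reshape(420,560).astype(np.uint8)
    for k in cv2.findContours(m,0,1)[0]:
        if cv2.contourArea(k)<10: continue
        w=ray(c,k.reshape(-1,2),.054); print('fin',I.reshape(420,560,3)[k[0,0,1],k[0,0,0]],cv2.minAreaRect(w[:,:2].astype(np.float32)*1000))
from scipy.spatial.transform import Rotation as Ro
o=env.get_obs();print(Ro.from_rotvec(o['orientation']).as_matrix().round(3))
```

```text
top bench z 0.0008142001055427065
grey45-54 4274 ((548.7835083007812, 13.9434814453125), (200.01307678222656, 186.31893920898438), 78.79350280761719) 0.049826118824068136
lid ((567.5859375, 9.919761657714844), (199.08102416992188, 146.6900634765625), 79.23441314697266)
[[476.8999938964844, -74.19999694824219], [621.0, -101.5999984741211], [658.2000122070312, 94.0], [514.0999755859375, 121.4000015258789]]
stub 27 [ 0.52476205 -0.03928111  0.09343159] [ 0.52094458 -0.0441498   0.07086487] [ 0.53081128 -0.03445173  0.09862081]
arm 280 ((548.5748901367188, 18.757827758789062), (161.6371307373047, 172.00489807128906), 82.90459442138672)
cov ((493.0968933105469, -269.8892517089844), (89.69087219238281, 60.95143508911133), 88.51549530029297)
cov ((582.7261352539062, -325.0020446777344), (31.75170135498047, 70.78138732910156), 1.0230807065963745)
fin [146  81  56] ((366.78997802734375, -285.052490234375), (57.72077178955078, 15.999727249145508), 12.933601379394531)
fin [ 90 117 132] ((492.888916015625, -268.9671630859375), (12.406628608703613, 59.81193161010742), 0.8843250274658203)
scene be
[... 330 characters left out ...]
.19999694824219], [521.7999877929688, 119.5999984741211]]
stub 27 [ 0.53227735 -0.0380845   0.08676352] [ 0.52352125 -0.04272549  0.06825037] [ 0.53553542 -0.0323547   0.09689601]
arm 76 ((552.0299072265625, 18.715499877929688), (148.28631591796875, 166.5712890625), 79.84060668945312)
cov ((497.66082763671875, -267.1269226074219), (62.55558776855469, 91.2536849975586), 0.8482187986373901)
fin [128 181 215] ((498.412109375, -267.2333679199219), (60.42927551269531, 21.05978012084961), 81.8341064453125)
fin [184 118 120] ((371.81463623046875, -282.25726318359375), (63.31574630737305, 14.233777046203613), 12.10372257232666)
[[-0.925  0.379 -0.   ]
 [ 0.379  0.925 -0.001]
 [ 0.    -0.001 -1.   ]]
```

```bash
python3 -m pendant '[{"grip":0.72,"xyz":[0,0,-10],"spin":-0.1},{"grip":0.72,"xyz":[0,0,-10],"spin":-0.1},{"grip":0.72,"xyz":[-30,-51,0],"spin":0},{"grip":0.72,"xyz":[-30,-51,0],"spin":0},{"grip":0.72,"xyz":[-30,-51,0],"spin":0}]'
python3 -m pendant '[{"grip":0.72,"xyz":[-30,-51,0],"spin":0},{"grip":0.72,"xyz":[-30,-51,0],"spin":0},{"grip":0.72,"xyz":[-30,-51,0],"spin":0},{"grip":0.72,"xyz":[-30,-51,0],"spin":0},{"grip":0.72,"xyz":[-30,-51,0],"spin":0}]'
python3 -m pendant '[{"grip":0.72,"xyz":[-30,-51,0],"spin":0},{"grip":0.72,"xyz":[-30,-51,0],"spin":0},{"grip":0.72,"xyz":[-30,-51,0],"spin":0},{"grip":0.72,"xyz":[-20,-30,0],"spin":0},{"grip":0.72,"xyz":[0,0,0],"spin":0}]'
python3 - <<'E'
from h import *
import pickle
w=cam('wrist'); pickle.dump(w,open('w1.pkl','wb')); cv2.imwrite('pics/w1.png',w['image']); print(-w['R'].T@w['t'],w['R'].round(3),w['fx']); print(env.get_obs()['tool_pos'],env.get_obs()['clock'])
E
```

```text
clock: 0.72
tool_pos: [0.3252, 0.4788, 0.2556]
orientation: [-0.295, -3.128, 0.001]
contact_force: [0.5, 0.6, 0.3]
opening: 0.0441
grip_force: 0.0
clock: 1.35
tool_pos: [0.4247, 0.2002, 0.256]
orientation: [0.296, 3.127, 0.0]
contact_force: [0.9, 0.2, 0.4]
opening: 0.0255
grip_force: 0.0
clock: 1.98
tool_pos: [0.4987, -0.0003, 0.2558]
orientation: [-0.301, -3.127, 0.0]
contact_force: [-0.2, 0.1, -0.8]
opening: 0.0254
grip_force: 0.0
[0.41535139 0.01634211 0.40467388] [[ 0.189  0.982  0.   ]
 [ 0.938 -0.181  0.295]
 [ 0.29  -0.055 -0.955]] 305.09208806538834
[0.49814096 0.00085505 0.25563229] 2.025
```

View pics/w1.png

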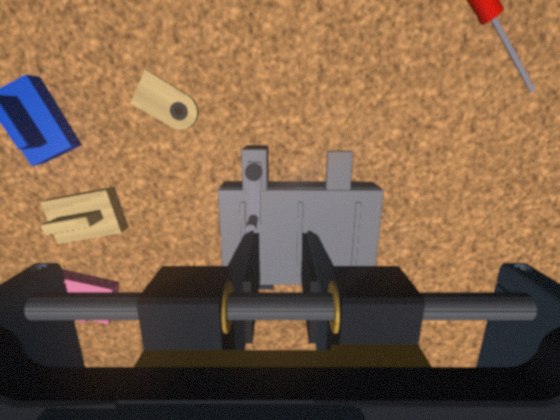

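The wrist view shows the front lid corners at (220,187) and (381,186), the tongue end at (340,152), the pivot screw at (254,172) and the stub around (252,222).

Run:
```python
from h import *
import pickle
w=pickle.load(open('w1.pkl','rb'))
g=lambda uv,z:(ray(w,uv,z)*1000).round(1)
I=w['image'].astype(int); P=cloud(w)
def edge_v(u,v0,v1): # strongest saturation drop along column
    col=(I[v0:v1,u].max(1)-I[v0:v1,u].min(1)); return v0+np.argmax(-(np.diff(cv2.GaussianBlur(col.astype(np.float32).reshape(-1,1),(1,5),0)[:,0])))+1
F=[(u,edge_v(u,165,205)) for u in list(range(276,322,4))+list(range(358,378,4))]
def edge_u(v,u0,u1,s):
    r=(I[v,u0:u1].max(1)-I[v,u0:u1].min(1)); return u0+np.argmax(s*np.diff(cv2.GaussianBlur(r.astype(np.float32).reshape(1,-1),(5,1),0)[0]))+.5
L=[(edge_u(v,200,240,-1),v) for v in range(195,255,5)]; R=[(edge_u(v,365,395,1),v) for v in range(195,255,5)]
for n,E in (('front',F),('left',L),('right',R)):
    p=g(E,.049)[:,:2].astype(np.float32); print(n,cv2.fitLine(p,cv2.DIST_HUBER,0,.01,.01).ravel().round(3),p[0],p[-1])
print('front mid',g([(300.5,186.5)],.049))
print('tongue tip',g([(340,152)],.049),'pivot',g([(254,172)],.062))
m=(P[...,2]>.075)&(P[...,2]<.11); m[:,:235]=0;m[:,275:]=0;m[:200]=0;m[245:]=0
v,u=np.nonzero(m); Q=P[m]; print(len(Q),u.min(),u.max(),v.min(),v.max(),np.median(Q,0))
print(I[205:245:3,252].tolist())
print((P[205:245:3,252]*1000).round(0).tolist())
```

```text
front [1.9900e-01 9.8000e-01 5.0168e+02 5.7750e+01] [490.4  -3. ] [513.7 111.3]
left [ 9.8200e-01 -1.9000e-01  5.3085e+02 -8.2960e+01] [492.8 -75.3] [563.7 -89.5]
right [ 9.8300e-01 -1.8100e-01  5.6990e+02  1.1256e+02] [530.4 119.8] [601.6 106.9]
front mid [[501.4  24.6  49. ]]
tongue tip [[469.8  76.4  49. ]] pivot [[471.6 -24.6  62. ]]
123 246 257 219 232 [ 0.52414868 -0.03670955  0.09290874]
[[153, 145, 151], [151, 142, 148], [150, 139, 145], [122, 115, 122], [68, 68, 76], [67, 70, 77], [70, 71, 75], [145, 137, 140], [142, 132, 137], [60, 59, 60], [50, 50, 53], [46, 46, 51], [43, 45, 50], [41, 42, 46]]
[[510.0, -36.0, 58.0], [514.0, -37.0, 59.0], [518.0, -37.0, 58.0], [521.0, -38.0, 58.0], [522.0, -37.0, 69.0], [521.0, -36.0, 80.0], [522.0, -36.0, 90.0], [524.0, -35.0, 95.0], [527.0, -36.0, 94.0], [478.0, -13.0, 236.0], [478.0, -12.0, 241.0], [478.0, -12.0, 245.0], [479.0, -12.0, 246.0], [479.0, -12.0, 251.0]]
```

```bash
python3 -m pendant '[{"grip":0.45,"xyz":[-34,-31,0],"spin":0},{"grip":0.45,"xyz":[0,0,55],"spin":0},{"grip":0.45,"xyz":[0,0,50],"spin":0},{"grip":0.45,"xyz":[0,0,40],"spin":0},{"grip":0.45,"xyz":[0,0,19],"spin":0}]'
python3 -m pendant '[{"grip":0.74,"xyz":[0,0,0],"spin":0},{"grip":0.74,"xyz":[0,0,0],"spin":0},{"grip":0.74,"xyz":[0.9,-10.2,0],"spin":0.18},{"grip":0.74,"xyz":[0.9,-10.2,0],"spin":0.18},{"grip":0.74,"xyz":[0.9,-10.2,0],"spin":0.18}]'
```

```text
clock: 2.65
tool_pos: [0.5245, -0.0341, 0.0901]
orientation: [-0.294, -3.125, -0.0]
contact_force: [0.3, 0.8, 0.1]
opening: 0.0499
grip_force: 0.0
clock: 3.28
tool_pos: [0.5135, -0.0629, 0.0937]
orientation: [1.127, 2.929, 0.001]
contact_force: [-0.1, 1.2, -0.4]
opening: 0.024
grip_force: 0.4
```

```bash
python3 -m pendant '[{"grip":0.74,"xyz":[0.9,-10.2,0],"spin":0.18},{"grip":0.74,"xyz":[0.9,-10.2,0],"spin":0.18},{"grip":0.74,"xyz":[0.9,-10.2,0],"spin":0.18},{"grip":0.74,"xyz":[0.9,-10.2,0],"spin":0.18},{"grip":0.74,"xyz":[0.9,-10.2,0],"spin":0.18}]'
python3 -m pendant '[{"grip":0.74,"xyz":[0.9,-10.2,0],"spin":0.18},{"grip":0.5,"xyz":[0,0,0],"spin":0},{"grip":0.5,"xyz":[0,0,-40],"spin":-0.1},{"grip":0.45,"xyz":[0,0,-50],"spin":-0.18},{"grip":0.45,"xyz":[0,0,-50],"spin":-0.18}]'
```

```text
clock: 3.9
tool_pos: [0.4676, -0.0819, 0.0936]
orientation: [2.29, 2.147, 0.003]
contact_force: [1.2, 1.6, -1.0]
opening: 0.0237
grip_force: 0.4
clock: 4.53
tool_pos: [0.457, -0.0801, 0.2345]
orientation: [1.947, 2.464, 0.001]
contact_force: [-0.2, 0.5, -0.7]
opening: 0.0503
grip_force: 0.0
```

```bash
python3 -m pendant '[{"grip":0.4,"xyz":[0,0,0],"spin":-0.18},{"grip":0.4,"xyz":[0,0,0],"spin":-0.18},{"grip":0.4,"xyz":[0,0,0],"spin":-0.18},{"grip":0.4,"xyz":[0,0,0],"spin":-0.18},{"grip":0.4,"xyz":[0,0,0],"spin":-0.18}]'
python3 -m pendant '[{"grip":0.4,"xyz":[0,0,0],"spin":-0.18},{"grip":0.4,"xyz":[0,0,0],"spin":-0.08},{"grip":0.4,"xyz":[1,55,0],"spin":0},{"grip":0.4,"xyz":[0,55,0],"spin":0},{"grip":0.4,"xyz":[0,46,0],"spin":0}]'
python3 - <<'E'
from h import *
import pickle
w=cam('wrist'); pickle.dump(w,open('w2.pkl','wb')); cv2.imwrite('pics/w2.png',w['image']);o=env.get_obs(); print(o['tool_pos'],o['orientation'])
E
```

```text
clock: 5.15
tool_pos: [0.4572, -0.0801, 0.233]
orientation: [0.682, 3.065, -0.0]
contact_force: [0.9, 0.1, 0.6]
opening: 0.0543
grip_force: 0.0
clock: 5.78
tool_pos: [0.4856, 0.0753, 0.2332]
orientation: [0.288, 3.126, 0.001]
contact_force: [1.0, -1.3, 0.2]
opening: 0.0542
grip_force: 0.0
[0.48647605 0.07855908 0.23331071] [2.86543742e-01 3.12599894e+00 2.33845032e-03]
```

View pics/w2.png

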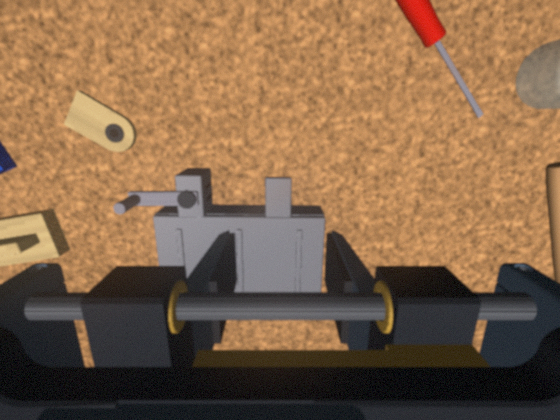

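The latch now points to case -y at about (150,200), clear of the lid. The tongue (278,195) lies midway between the fingers.

```bash
python3 -m pendant '[{"grip":0.4,"xyz":[0,-2,55],"spin":0},{"grip":0.4,"xyz":[0,0,55],"spin":0},{"grip":0.4,"xyz":[0,0,50],"spin":0},{"grip":0.4,"xyz":[0,0,25],"spin":0},{"grip":0.4,"xyz":[0,0,0],"spin":0}]'
python3 -m pendant '[{"grip":0.8,"xyz":[0,0,0],"spin":0},{"grip":0.8,"xyz":[0,0,0],"spin":0},{"grip":0.8,"xyz":[0,0,0],"spin":0},{"grip":0.8,"xyz":[-1.4,0,-16],"spin":0},{"grip":0.8,"xyz":[-2.8,0,-15.7],"spin":0}]'
```

```text
clock: 6.45
tool_pos: [0.4841, 0.0714, 0.0462]
orientation: [-0.29, -3.126, 0.001]
contact_force: [1.3, 0.6, 1.1]
opening: 0.055
grip_force: 0.0
clock: 7.08
tool_pos: [0.4895, 0.0715, 0.0799]
orientation: [0.297, 3.125, 0.003]
contact_force: [5.8, 12.7, -4.6]
opening: 0.0298
grip_force: 30.0
```

```bash
python3 -m pendant '[{"grip":0.8,"xyz":[-10.4,0,-30.2],"spin":0},{"grip":0.8,"xyz":[-16.1,0,-27.6],"spin":0},{"grip":0.8,"xyz":[-21.4,0,-23.8],"spin":0},{"grip":0.8,"xyz":[-25.6,0,-19.1],"spin":0},{"grip":0.8,"xyz":[-28.9,0,-13.6],"spin":0}]'
python3 -m pendant '[{"grip":0.8,"xyz":[-31.1,0,-7.6],"spin":0},{"grip":0.8,"xyz":[-31.9,0,-1.3],"spin":0},{"grip":0.8,"xyz":[-31.6,0,5.1],"spin":0},{"grip":0.8,"xyz":[0,0,0],"spin":0},{"grip":0.8,"xyz":[0,0,0],"spin":0}]'
```

```text
clock: 7.7
tool_pos: [0.5895, 0.052, 0.1945]
orientation: [0.296, 3.127, 0.002]
contact_force: [1.7, 7.8, -9.3]
opening: 0.0295
grip_force: 30.0
clock: 8.32
tool_pos: [0.6837, 0.0338, 0.1985]
orientation: [0.295, 3.123, 0.001]
contact_force: [3.8, 2.0, 4.3]
opening: 0.0296
grip_force: 30.0
```

```bash
python3 -m pendant '[{"grip":0.5,"xyz":[0,0,0],"spin":0},{"grip":0.5,"xyz":[0,0,0],"spin":0},{"grip":0.5,"xyz":[0,0,-35],"spin":0},{"grip":0.5,"xyz":[0,0,-35],"spin":0},{"grip":0.3,"xyz":[55,-22,0],"spin":0}]'
python3 -m pendant '[{"grip":0.3,"xyz":[55,-22,0],"spin":0},{"grip":0.3,"xyz":[55,0,0],"spin":0},{"grip":0.3,"xyz":[35,0,0],"spin":0},{"grip":0.3,"xyz":[0,0,0],"spin":0},{"grip":0.3,"xyz":[0,0,0],"spin":0}]'
python3 - <<'E'
from h import *
import pickle
w=cam('wrist'); s=cam('scene'); t=cam('top'); pickle.dump((w,s,t),open('w3.pkl','wb')); cv2.imwrite('pics/w3.png',np.vstack([w['image'],s['image'][120:280],]));o=env.get_obs(); print(o['tool_pos'],o['orientation'],o['qpos'])
E
```

```text
clock: 8.95
tool_pos: [0.6263, 0.0225, 0.2696]
orientation: [0.295, 3.123, 0.001]
contact_force: [-0.8, -0.8, 0.4]
opening: 0.0527
grip_force: 0.0
clock: 9.57
tool_pos: [0.4779, 0.0279, 0.2671]
orientation: [0.296, 3.127, -0.0]
contact_force: [0.4, 0.1, -0.1]
opening: 0.0638
grip_force: 0.0
[0.47806985 0.02783262 0.26670272] [-2.96324770e-01 -3.12747291e+00  7.51231215e-05] [ 9.49710440e-03 -2.12858511e-02  2.15096106e+00 -4.22853054e-05
  1.01203468e+00 -1.37234294e+00]
```

View pics/w3.png

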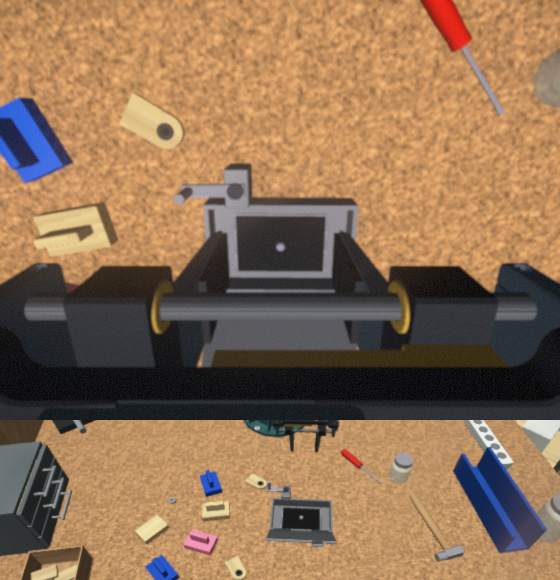

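The lid lies open beyond the hinge. The pin top is at (280,247) in the wrist view and the cover is at about (70,230). Next I'll measure the pin in all views, plus the bed and case angle.

Run:
```python
from h import *
import pickle
w,s,t=pickle.load(open('w3.pkl','rb'))
gt=None
for n,c in (('w',w),('s',s),('t',t)):
    I=c['image'].astype(np.uint8); g=cv2.cvtColor(I,cv2.COLOR_BGR2GRAY).astype(int); P=cloud(c)
    # bright blob inside expected pin area
    X=np.array([.5695,.011,.027]); pc=cv2.projectPoints(X.reshape(1,3),cv2.Rodrigues(c['R'])[0],c['t'],c['K'],c['D'])[0].ravel()
    u0,v0=pc.round().astype(int); k=12
    sub=g[v0-k:v0+k+1,u0-k:u0+k+1]; m=((sub>95)).astype(np.uint8)
    nl,lab,st,ce=cv2.connectedComponentsWithStats(m)
    for i in range(1,nl):
        if 4<=st[i,4]<150: print(n,pc.round(1),st[i,4],(ce[i]+[u0-k,v0-k]).round(2),(ray(c,[ce[i]+[u0-k,v0-k]],.027)*1000).round(1))
    # bed: dark blob
    d=(g<60).astype(np.uint8); m2=np.zeros_like(d); r=70; m2[max(0,v0-r):v0+r,u0-r:u0+r]=d[max(0,v0-r):v0+r,u0-r:u0+r]
    for kk in cv2.findContours(m2,0,1)[0]:
        if cv2.pointPolygonTest(kk,(float(u0),float(v0)),True)>-10 and cv2.contourArea(kk)>200:
            R=cv2.minAreaRect((ray(c,kk.reshape(-1,2),.018)[:,:2]*1000).astype(np.float32)); print('bed',R)
    # cover top face & fin by colour (light wood) near
    x,y,z=np.moveaxis(np.nan_to_num(P,nan=9),-1,0)
    b=(x>.43)&(x<.55)&(y>-.34)&(y<-.2)
    for nm,lo,hi,zz in (('base',.015,.03,.022),('fin',.046,.062,.054)):
        q=b&(z>lo)&(z<hi)
        for kk in cv2.findContours(q.astype(np.uint8),0,1)[0]:
            if cv2.contourArea(kk)>15: print(n,nm,cv2.contourArea(kk),cv2.minAreaRect((ray(c,kk.reshape(-1,2),zz)[:,:2]*1000).astype(np.float32)))
```

```text
w [280.  247.8] 56 [280.   246.68] [[567.9  11.4  27. ]]
bed ((568.2122192382812, 11.77239990234375), (120.13410949707031, 80.73117065429688), 78.18766784667969)
w base 2035.0 ((493.7476806640625, -264.5691223144531), (95.25999450683594, 61.384765625), 89.24524688720703)
w fin 498.0 ((493.01239013671875, -263.267822265625), (65.54707336425781, 15.575912475585938), 89.15276336669922)
s [300.8 215.9] 40 [299.27 206.68] [[530.6  12.3  27. ]]
s [300.8 215.9] 8 [300.88 216.88] [[573.3  10.6  27. ]]
bed ((574.2518920898438, 8.605781555175781), (116.76214599609375, 86.9444808959961), 78.81293487548828)
s base 247.0 ((498.10498046875, -267.11279296875), (90.9787826538086, 65.51721954345703), 88.85797119140625)
s fin 62.0 ((499.85894775390625, -267.30340576171875), (59.297428131103516, 21.580156326293945), 89.21842193603516)
t base 803.5 ((493.1782531738281, -268.7498779296875), (91.97310638427734, 60.84777069091797), 88.51549530029297)
t fin 119.5 ((492.888916015625, -268.9671325683594), (12.406597137451172, 59.81192398071289), 0.8842942714691162)
```

```bash
python3 -m pendant '[{"grip":0.5,"xyz":[-14.2,-57.4,0],"spin":0},{"grip":0.5,"xyz":[-14.2,-57.4,0],"spin":0},{"grip":0.5,"xyz":[-14.2,-57.4,0],"spin":0},{"grip":0.5,"xyz":[-14.2,-57.4,0],"spin":0},{"grip":0.5,"xyz":[-14.2,-57.4,0],"spin":0}]'
python3 -m pendant '[{"grip":0.5,"xyz":[0,0,0],"spin":0.175},{"grip":0.5,"xyz":[0,0,0],"spin":0.175},{"grip":0.5,"xyz":[0,0,0],"spin":0.175},{"grip":0.5,"xyz":[0,0,0],"spin":0.175},{"grip":0.5,"xyz":[0,0,0],"spin":0.175}]'
python3 -m pendant '[{"grip":0.5,"xyz":[0,0,20],"spin":0.175},{"grip":0.5,"xyz":[0,0,20],"spin":0.175},{"grip":0.5,"xyz":[0,0,20],"spin":0.175},{"grip":0.5,"xyz":[0,0,0],"spin":0},{"grip":0.5,"xyz":[0,0,0],"spin":0}]'
python3 - <<'E'
from h import *
import pickle
w=cam('wrist'); pickle.dump(w,open('w4.pkl','wb')); cv2.imwrite('pics/w4.png',w['image']);o=env.get_obs(); print(o['tool_pos'],o['orientation'])
from scipy.spatial.transform import Rotation as Ro
M=Ro.from_rotvec(o['orientation']).as_matrix();print(M.round(3))
P=np.nan_to_num(cloud(w),nan=9);x,y,z=np.moveaxis(P,-1,0)
b=(x>.43)&(x<.56)&(y>-.34)&(y<-.2)
for nm,lo,hi,zz in (('base',.015,.03,.022),('fin',.046,.062,.054)):
    q=b&(z>lo)&(z<hi)
    for kk in cv2.findContours(q.astype(np.uint8),0,1)[0]:
        if cv2.contourArea(kk)>15: 
            print(nm,cv2.contourArea(kk),kk.reshape(-1,2).min(0),kk.reshape(-1,2).max(0),cv2.minAreaRect((ray(w,kk.reshape(-1,2),zz)[:,:2]*1000).astype(np.float32)))
E
```

```text
clock: 10.35
tool_pos: [0.4934, -0.2698, 0.2665]
orientation: [-0.297, -3.127, -0.0]
contact_force: [0.4, 0.6, 0.3]
opening: 0.0457
grip_force: 0.0
clock: 10.98
tool_pos: [0.4936, -0.2677, 0.2663]
orientation: [-1.601, -2.702, 0.0]
contact_force: [-0.4, 0.7, 1.1]
opening: 0.0455
grip_force: 0.0
clock: 11.6
tool_pos: [0.4937, -0.2676, 0.2072]
orientation: [2.237, 2.206, 0.0]
contact_force: [0.1, 0.6, 0.5]
opening: 0.0457
grip_force: 0.0
[ 0.49374825 -0.26764268  0.20750081] [2.23720924e+00 2.20433739e+00 3.39523184e-04]
[[ 0.015  1.     0.001]
 [ 1.    -0.015 -0.   ]
 [-0.     0.001 -1.   ]]
base 4075.0 [254 152] [308 230] ((494.05950927734375, -267.6300048828125), (90.57691955566406, 60.0080451965332), 89.28519439697266)
fin 674.0 [275 171] [288 227] ((494.3240051269531, -267.2054138183594), (59.75232696533203, 13.049627304077148), 88.97718811035156)
```

View pics/w4.png

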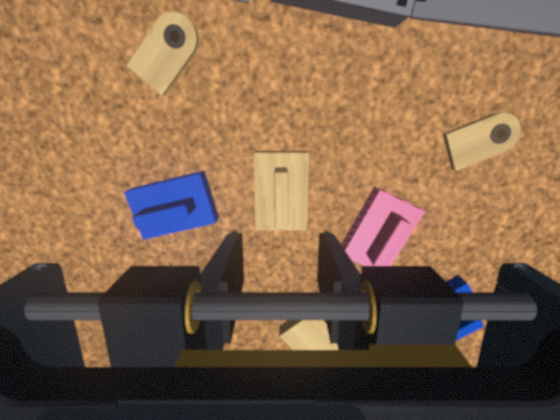

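The cover is at (281,190) in the wrist view, lying between the jaws. It measures (494.2, -267.4) at 89° and the tool is over it, so I'll grip it.

```bash
python3 -m pendant '[{"grip":0.5,"xyz":[0,0,50],"spin":0},{"grip":0.5,"xyz":[0,0,50],"spin":0},{"grip":0.5,"xyz":[0,0,40],"spin":0},{"grip":0.5,"xyz":[0,0,20],"spin":0},{"grip":0.5,"xyz":[0,0,0],"spin":0}]'
python3 -m pendant '[{"grip":0.95,"xyz":[0,0,0],"spin":0},{"grip":0.95,"xyz":[0,0,0],"spin":0},{"grip":0.95,"xyz":[0,0,0],"spin":0},{"grip":0.95,"xyz":[0,0,0],"spin":0},{"grip":0.95,"xyz":[0,0,0],"spin":0}]'
python3 -m pendant '[{"grip":0.95,"xyz":[0,0,-15],"spin":0},{"grip":0.95,"xyz":[0,0,-35],"spin":0},{"grip":0.95,"xyz":[0,0,-40],"spin":0},{"grip":0.95,"xyz":[0,0,-30],"spin":0},{"grip":0.95,"xyz":[0,0,0],"spin":0}]'
python3 - <<'E'
from h import *
o=env.get_obs(); print(o['tool_pos'],o['orientation'],o['contact_force'],o['wrist_torque'],o['opening'])
E
```

```text
clock: 12.28
tool_pos: [0.4936, -0.2675, 0.0466]
orientation: [-2.24, -2.203, 0.0]
contact_force: [-0.6, 0.3, 0.4]
opening: 0.0457
grip_force: 0.0
clock: 12.9
tool_pos: [0.4935, -0.2674, 0.0473]
orientation: [2.241, 2.201, 0.0]
contact_force: [-1.2, 0.2, 7.6]
opening: 0.0139
grip_force: 30.0
clock: 13.52
tool_pos: [0.4942, -0.2679, 0.1694]
orientation: [2.238, 2.199, 0.002]
contact_force: [-0.1, -0.4, -1.6]
opening: 0.0139
grip_force: 30.0
[ 0.49424425 -0.26787879  0.16940657] [2.23829466e+00 2.19854848e+00 1.66325467e-03] [-0.14143623 -0.3804775  -1.6162385 ] [-0.09796135  0.0514757   0.04708014] 0.013852349590544072
```

```bash
python3 -m pendant '[{"grip":0.95,"xyz":[0,0,0],"spin":0.173},{"grip":0.95,"xyz":[50,4,0],"spin":0},{"grip":0.95,"xyz":[50,4,0],"spin":0},{"grip":0.95,"xyz":[50,4,0],"spin":0},{"grip":0.95,"xyz":[50,4,0],"spin":0}]'
python3 -m pendant '[{"grip":0.95,"xyz":[50,3.5,0],"spin":0},{"grip":0.95,"xyz":[38,0,0],"spin":0},{"grip":0.95,"xyz":[0,0,30],"spin":0},{"grip":0.95,"xyz":[0,0,30],"spin":0},{"grip":0.95,"xyz":[0,0,0],"spin":0}]'
python3 - <<'E'
from h import *
import pickle
from scipy.spatial.transform import Rotation as Ro
w,s=cam('wrist'),cam('scene');pickle.dump((w,s),open('w5.pkl','wb'))
o=env.get_obs(); M=Ro.from_rotvec(o['orientation']).as_matrix(); d=np.array([.5679,.0114,0])-o['tool_pos']; print(o['tool_pos'],M.round(3),(M.T@d*1000).round(1),o['contact_force'])
cv2.imwrite('pics/w5.png',np.vstack([w['image'][:300],s['image'][130:280]]))
E
```

```text
clock: 14.15
tool_pos: [0.5464, -0.0723, 0.1657]
orientation: [-2.422, -1.999, 0.002]
contact_force: [0.8, 0.1, -1.2]
opening: 0.0137
grip_force: 30.0
clock: 14.78
tool_pos: [0.5649, 0.0119, 0.1041]
orientation: [-2.42, -1.998, 0.006]
contact_force: [-0.5, -0.4, -0.9]
opening: 0.014
grip_force: 30.0
[0.56685806 0.01173259 0.10676455] [[ 0.19   0.982 -0.001]
 [ 0.982 -0.19   0.   ]
 [-0.    -0.001 -1.   ]] [-1.000e-01  1.200e+00  1.068e+02] [ 0.53139925 -0.40063792 -1.56325519]
```

View pics/w5.png

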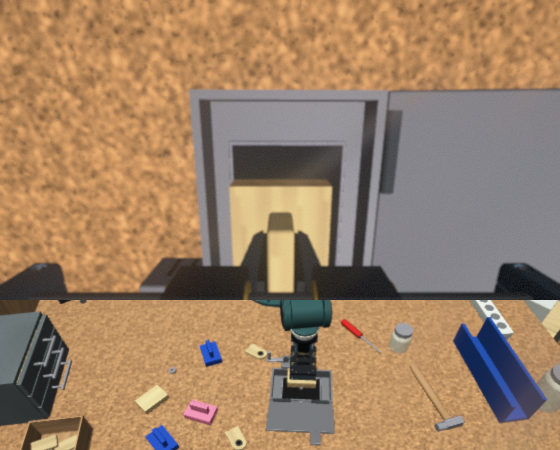

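The cover's end edge (row 182) is parallel to the case wall (row 90) and it sits over the bed. I'll lower it gently.

```bash
python3 -m pendant '[{"grip":0.95,"xyz":[0,1,20],"spin":0},{"grip":0.95,"xyz":[0,0,6],"spin":0},{"grip":0.95,"xyz":[0,0,2],"spin":0},{"grip":0.95,"xyz":[0,0,2],"spin":0},{"grip":0.95,"xyz":[0,0,0],"spin":0}]'
python3 -m pendant '[{"grip":0.95,"xyz":[0,0,1],"spin":0},{"grip":0.95,"xyz":[0,0,1],"spin":0},{"grip":0.95,"xyz":[0,0,1],"spin":0},{"grip":0.95,"xyz":[0,0,0],"spin":0},{"grip":0.95,"xyz":[0,0,0],"spin":0}]'
```

```text
clock: 15.5
tool_pos: [0.5681, 0.0116, 0.0769]
orientation: [2.423, 1.999, 0.0]
contact_force: [0.4, 0.3, -2.5]
opening: 0.0141
grip_force: 30.0
clock: 16.12
tool_pos: [0.568, 0.0116, 0.0737]
orientation: [2.423, 1.999, -0.0]
contact_force: [-0.0, -0.4, -1.9]
opening: 0.0136
grip_force: 30.0
```

```bash
python3 -m pendant '[{"grip":0.95,"xyz":[0,0,1],"spin":0},{"grip":0.95,"xyz":[0,0,1],"spin":0},{"grip":0.95,"xyz":[0,0,0],"spin":0},{"grip":0.95,"xyz":[0,0,0],"spin":0},{"grip":0.95,"xyz":[0,0,0],"spin":0}]'
```

```text
clock: 16.75
tool_pos: [0.5681, 0.0116, 0.0718]
orientation: [2.423, 1.999, 0.0]
contact_force: [2.2, -0.4, -2.5]
opening: 0.0139
grip_force: 30.0
```

```bash
python3 -m pendant '[{"grip":0.95,"xyz":[0,0,1],"spin":0},{"grip":0.95,"xyz":[0,0,1],"spin":0},{"grip":0.95,"xyz":[0,0,0],"spin":0},{"grip":0.95,"xyz":[0,0,0],"spin":0},{"grip":0.95,"xyz":[0,0,0],"spin":0}]'
```

```text
clock: 17.38
tool_pos: [0.5682, 0.0116, 0.0698]
orientation: [2.423, 1.999, 0.0]
contact_force: [1.6, 0.5, -3.0]
opening: 0.0139
grip_force: 30.0
```

```bash
python3 -m pendant '[{"grip":0.95,"xyz":[0,0,1],"spin":0},{"grip":0.95,"xyz":[0,0,1],"spin":0},{"grip":0.95,"xyz":[0,0,1],"spin":0},{"grip":0.95,"xyz":[0,0,0],"spin":0},{"grip":0.95,"xyz":[0,0,0],"spin":0}]'
python3 -m pendant '[{"grip":0.95,"xyz":[0,0,1],"spin":0},{"grip":0.95,"xyz":[0,0,1],"spin":0},{"grip":0.95,"xyz":[0,0,0],"spin":0},{"grip":0.95,"xyz":[0,0,0],"spin":0},{"grip":0.95,"xyz":[0,0,0],"spin":0}]'
```

```text
clock: 18.0
tool_pos: [0.5682, 0.0116, 0.0667]
orientation: [2.423, 1.999, 0.0]
contact_force: [4.8, 0.1, -3.2]
opening: 0.0138
grip_force: 30.0
clock: 18.62
tool_pos: [0.5682, 0.0116, 0.0648]
orientation: [2.423, 1.999, 0.0]
contact_force: [4.1, 1.2, 1.4]
opening: 0.0133
grip_force: 30.0
```

```bash
python3 -m pendant '[{"grip":0.95,"xyz":[0,0.4,1],"spin":0},{"grip":0.95,"xyz":[0,0,1],"spin":0},{"grip":0.95,"xyz":[0,0,1],"spin":0},{"grip":0.95,"xyz":[0,0,0],"spin":0},{"grip":0.95,"xyz":[0,0,0],"spin":0}]'
python3 -m pendant '[{"grip":0.95,"xyz":[0,0,1],"spin":0},{"grip":0.95,"xyz":[0,0,1],"spin":0},{"grip":0.95,"xyz":[0,0,0],"spin":0},{"grip":0.95,"xyz":[0,0,0],"spin":0},{"grip":0.95,"xyz":[0,0,0],"spin":0}]'
```

```text
clock: 19.25
tool_pos: [0.5683, 0.0116, 0.0617]
orientation: [-2.423, -1.999, 0.0]
contact_force: [1.4, 0.7, 5.5]
opening: 0.0139
grip_force: 30.0
clock: 19.88
tool_pos: [0.5683, 0.0116, 0.0598]
orientation: [-2.423, -1.999, 0.0]
contact_force: [0.1, 1.8, 6.8]
opening: 0.014
grip_force: 30.0
```

```bash
python3 -m pendant '[{"grip":0.95,"xyz":[0,0,0.7],"spin":0},{"grip":0.95,"xyz":[0,0,0.3],"spin":0},{"grip":0.95,"xyz":[0,0,0],"spin":0},{"grip":0.95,"xyz":[0,0,0],"spin":0},{"grip":0.95,"xyz":[0,0,0],"spin":0}]'
python3 -m pendant '[{"grip":0.95,"xyz":[0,0,0.5],"spin":0},{"grip":0.95,"xyz":[0,0,0],"spin":0},{"grip":0.95,"xyz":[0,0,0],"spin":0},{"grip":0.95,"xyz":[0,0,0],"spin":0},{"grip":0.95,"xyz":[0,0,0],"spin":0}]'
```

```text
clock: 20.5
tool_pos: [0.5684, 0.0116, 0.0592]
orientation: [-2.423, -1.999, 0.001]
contact_force: [-3.0, 2.6, 16.0]
opening: 0.014
grip_force: 30.0
clock: 21.12
tool_pos: [0.5683, 0.0116, 0.0591]
orientation: [-2.423, -1.999, 0.001]
contact_force: [-6.0, 2.3, 25.6]
opening: 0.0139
grip_force: 30.0
```

Run:
```python
from h import *
w,s=cam('wrist'),cam('scene')
cv2.imwrite('pics/w6.png',np.vstack([w['image'][:300],s['image'][130:280]]))
P=cloud(w); q=P[195:235,240:320].reshape(-1,3); I=w['image'][195:235,240:320].reshape(-1,3).astype(int)
z=q[(I[:,2]-I[:,0]>25)][:,2]; print('cover top z',np.nanpercentile(z,[10,50,90]).round(4))
o=env.get_obs(); print(o['tool_pos'],o['contact_force'],o['clock'])
```

```text
cover top z [0.0334 0.0343 0.054 ]
[0.56838544 0.01158486 0.05915836] [-4.925871    1.83294133 25.44214298] 21.225
```

View pics/w6.png

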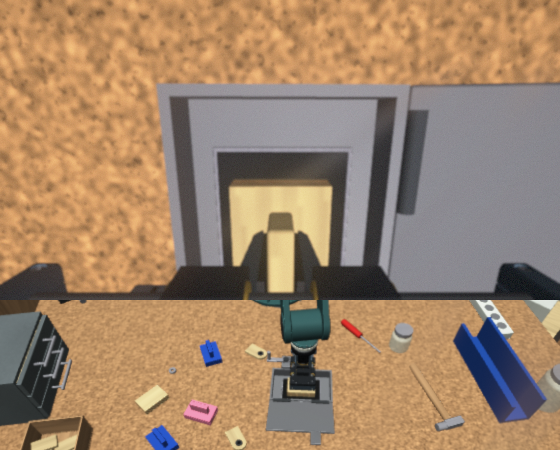

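The cover (230–332, row 182) sits square on the bed. Its top is at 34.3 mm, which matches fully home (34 mm), and the push is holding at 25 N. I'll hand it in.

```bash
python3 -c "
from bench import order
print(order.close_job())"
```

```text
the job is handed in; nothing more can be done
None
```

Job handed in at about 21 s: the latch is swung clear, the lid is laid open, and the cover is on the pin, held pressed in the gripper at about 25 N with its top at 34.3 mm (34 mm is fully home).

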